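Clamp the plaster mould in its jig

TASK

Push the plaster mould along the board until its end sits flat against the wooden stop block, then flip the handle of the toggle clamp over, away from the mould, so that it snaps down and the clamp's pad presses on the mould. Only push with the fingers: do not pick the mould up or tip it, and leave the other things on the table where they are.

Things in the scene. Friction and masses are not known exactly. Their poses are not given: they have to be found in the camera images.
- jig: Fixed jig: plywood board 360 x 200 x 18 mm (x, y, z), origin at the centre of its underside, on the table. +x is the push direction, roughly to the robot's left. Wooden stop block, 20 x 130 mm, 34 mm above the board, its face (looking to -x) at x = 45 mm. Behind it, on y = 0, the steel toggle clamp: base 60 mm wide from x = 72 to 152 mm, side plates up to 108 mm above the table.
- mould: Loose plaster mould, pale block 110 x 80 x 55 mm (x, y, z), 0.5 to 0.8 kg, pour hole on top towards its -x. Origin at the centre of its underside, 18 mm above the table, on the board. Starts 45 to 95 mm short of the stop, a little askew, +x about along the jig's +x. Fully home, its origin is at x = -10 mm of the jig. Sliding it takes 2 to 10 N.
- stop_face (a point): Centre of the lower edge of the stop block's face, at the board's top surface (18 mm above the table). Same axes as the jig.
- handle_pivot (a point): Pivot of the clamp handle, fixed on the jig at local x = 115 mm, y = 0, 100 mm above the table. Its axes are the jig's; the handle swings about local y.
- handle_end (a point): Far end of the clamp handle, on its centre line, 125 mm from the pivot. The handle is a flat steel bar 10 x 14 mm with a round black rubber grip, 20 mm diameter, from 50 to 125 mm from the pivot.
- clamp_handle (a joint): Clamp handle angle in rad. 0: open, standing up, leaning 0.17 from vertical towards the jig's +x. Grows as it is pushed towards the jig's +x and down (lean = 0.17 + value). An over-centre spring holds it at 0: resists with 0.7 N m there, falling to nothing at about 0.6; past that it snaps by itself to about 1.2 (stop at 1.24), nearly level, pad on the mould.
- clamp_arm: Hold-down arm of the clamp, geared to the handle, 14 mm wide. Origin at its pivot, on the jig at local x = 85 mm, y = 0, 100 mm above the table. Open, it stands up from there, leaning a little towards the jig's -x, top about 180 mm above the table; as the handle goes over it swings down towards the jig's -x.
- pad (a point): Underside of the rubber pad (20 mm diameter) at the end of the clamp arm, 80 mm from the arm's pivot. Locked, it presses with about 10 N on the mould's top, at local x = 5 mm of the jig, 73 mm above the table.
- knife: Bystander: wooden modelling knife 140 mm long, 16 mm wide, 7 mm high, lying on the board beside the mould at its +y side. Origin about at its middle, underside.
- glaze_jar: Bystander: small jar, 52 mm diameter, 65 mm high, beside the board. Origin at the centre of its underside.
- test_cup: Bystander: terracotta cup, 64 mm diameter, 60 mm high, beside the board. Origin at the centre of its underside.
- figure: Bystander: small white glazed figure, 48 mm diameter, 73 mm high, beside the board. Origin at the centre of its underside.
- bowl: Bystander: white bowl, 110 mm diameter, 45 mm high, to the robot's right. Origin at the centre of its underside.

How it is judged:
By the outcome, as a careful person would: the job done as asked, in the order asked, and still so for the second after the job is handed in, with the robot touching nothing.
It also fails if it takes over 50 s, if anything falls off the work surface, if the arm or the gripper's body presses on something with over 40 N, if the wrist force passes 120 N, or if a joint passes its speed limit or range.

ROBOT

A 6-joint arm with a two-finger parallel gripper is mounted at the origin on the work surface. World frame = base frame: x ahead of the robot, y to its left, z up, the work surface at z = 0. Lengths are in mm, angles in rad, forces in N, time in s.
With the tool pointing down it reaches from about 325 to 875 mm from the base axis. Payload 4.4 kg.
Tool frame: the origin (TCP) lies on the centre line of the jaws, within the pads' length; the fingertips stand 11 mm ahead of it and the grasp point (between the pads) lies 8 mm behind it; z points along the fingers, y is the line along which they close (so a half turn about z gives the same grasp; the last joint's range is limited). The gripper opens to 85 mm and grips with 20 to 120 N. Pads are 22 mm wide; open, the fingers measure 114 mm over their backs; the gripper's body (76 mm by 85 mm) begins 54 mm behind the grasp point. The pads swing forward as they close: fully open they stand 13 mm farther back than shut.
Start: joints at [1.123, 0.207, 1.542, -0, 1.393, -0.15], TCP at [168.175, 549.859, 242.282] pointing down, gripper open.
Joint ranges: [-2.73, 2.73], [-0.86, 2.22], [0.23, 2.46], [-1.11, 4.25], [0.08, 2.63], [-2.82, 2.82]. Speed limits (rad/s): [2.79, 2.79, 3.14, 3.14, 3.14, 3.14].

INTERFACE

Orientations are given as a unit quaternion [x, y, z, w].
In Python, from bench import r gives the robot as it stands.
- The arm moves only by the tool send_rows, never from a script. Its argument "targets" is a list of rows, each an object with "angular": the turn, a rotation vector about the world's x, y, z in rad, a list of three; "slide": the shift along the world's x, y, z in m, a list of three; "claw": the gripper command: -1 is shut, 1 is fully open, values between are in proportion. In form: [{"angular": [wx, wy, wz], "slide": [dx, dy, dz], "claw": claw}, ...]. A call has 1 to 12 rows; each row shifts and turns the commanded pose from where the row before left it; what a row does not reach is not made up. A row lasts 1/12 s, in which the tool goes at most 41.7 mm and 7.16 degrees, less where a joint would pass 70% of its speed; a pose out of reach is approached as far as the arm can. A call with a gripper value outside its range is refused whole. The fingers move at their own pace and stop on an object; "newtons" is the grip in N (left out, the last holds). Time passes only in rows, so rows that do not move let the fingers close. It gives the time, the measured TCP pose, the force, the opening and the grip force at its end, in the units of the state.
- r.observe(): the state, without advancing time (a new reading comes with each control period).
- r.get_image(name): name is "side" or "top" or "wrist"; returns the picture (480x640x3 uint8, blue, green, red); there is no depth.
- r.camera_params(name): a dict with "camera_matrix" (3x3 intrinsics, pixels), "k1" (the pictures are not rectified: a ray, as slopes to the right and down, at radius r is drawn at 1 + k1 r^2 times it, then the intrinsics apply), "R" (3x3) and "t" (3): a world point X has camera coordinates R X + t; the wrist camera has in their place "mount" (4x4, takes a point from camera to tool coordinates, whose origin is the TCP and whose axes are the flange's). Camera axes: x right, y down, z forward; pixel columns grow to the right and rows downward; lengths in mm; the calibration is good to about 2 mm. A picture is of the moment at which its call begins: read the wrist's pose just before it. camera_params takes no time and is no camera call.
- r.finish_job(): hands the job in; it is judged then, once.
Trained networks look in the newest picture that a camera, given by its name, has taken for a name from the list of things; names that differ only in an ending like _2 or _b are one class to them, and where a whole thing is asked for, a point or a joint stands for the part that bears it (a point fixed in the world has none). Each returns a list of dicts, best first, with "conf" (0 to 1); they miss things now and then, are a little off and sometimes report something else, mostly with a low value. They report only what shows in the picture. A call takes as long as a camera call.
- r.regions_of(camera, label): "mask" (480x640 bool, what is visible of it) and "box" ([centre column, centre row, width, height] in pixels, round what is visible of it).
The state is a dict: "t": time; "joints": joint angles; "qd": joint speeds; "effort": joint torques, N m; "tool_pos": TCP position; "eef_rot": TCP orientation; "wrist_force": force on the tool from outside, world axes, zero at the start; "torque": the same for the moment, N m; "finger_gap": finger opening in mm; "gripper_force": force on a finger pad.
Only numpy, scipy, OpenCV 4.12 (cv2) and the standard library are available. Lean on these libraries where they do the work, as an engineer would, in place of code of your own. Each camera call takes 0.05 s, during which the arm holds its last target. There are 200 camera calls.

## Working session

There is one attempt and no reset: what is moved stays moved. The work goes in short steps, Python scripts to look and compute and a tool call to move; the robot and the scene stay as the last step left them, time stands still between calls to the robot, and variables do not carry over. Pictures are saved under pics/ and viewed, at most 10 in all, crops included, and the job is handed in when it is done.

Besides the shell and the picture viewer there is one more tool, called after "Emit:" by a JSON object that holds its "op" and its "data". send_rows: Moves the arm, as the interface text tells. Its arguments: {"type":"object","properties":{"targets":{"type":"array"},"newtons":{"type":"number"}},"required":["targets"]}

```bash
ls; mkdir -p pics
cat > h.py <<'E'
import numpy as np, cv2
from bench import r
def ray(cam,uv,st=None):
    p=r.camera_params(cam);K=np.array(p["camera_matrix"]);k=p["k1"]
    d=np.array([(uv[0]-K[0,2])/K[0,0],(uv[1]-K[1,2])/K[1,1]]);s=d.copy()
    for _ in range(20): s=d/(1+k*(s@s))
    R=np.array(p["R"]);t=np.array(p["t"])
    return -R.T@t, R.T@np.array([s[0],s[1],1])
def at_z(cam,uv,z):
    o,d=ray(cam,uv); return o+d*(z-o[2])/d[2]
def proj(cam,X):
    p=r.camera_params(cam);K=np.array(p["camera_matrix"])
    c=np.array(p["R"])@np.array(X,float)+np.array(p["t"]);s=c[:2]/c[2];s=s*(1+p["k1"]*(s@s))
    return K[:2,:2]@s+K[:2,2]
E
python3 - <<'E'
from h import *
for c in("top","side"):
    im=r.get_image(c);cv2.imwrite(f"pics/{c}0.png",im)
    p=r.camera_params(c);print(c,-np.array(p["R"]).T@np.array(p["t"]),p["k1"],np.array(p["camera_matrix"])[0])
    for n in("jig","mould","clamp_handle","clamp_arm","knife","glaze_jar","test_cup","figure","bowl"):
        for q in r.regions_of(c,n)[:2]:
            print(n,round(q["conf"],2),np.round(q["box"]), q["mask"].sum())
print(r.observe())
E
```

```text
pics
top [ 331.48096557  -93.69805936 1250.4128793 ] -0.0463910193532317 [590.79839638   0.         319.23556945]
jig 0.76 [239. 275. 188. 110.] 13677
jig 0.17 [164. 270.  33.  16.] 298
mould 0.81 [280. 270.  59.  47.] 2318
clamp_handle 0.56 [164. 270.  35.  16.] 366
clamp_arm 0.56 [200. 270.  27.  14.] 215
clamp_arm 0.49 [239. 314.  70.  13.] 445
knife 0.58 [241. 314.  71.  15.] 553
glaze_jar 0.82 [256. 208.  23.  30.] 604
test_cup 0.69 [219. 348.  33.  32.] 809
figure 0.74 [188. 212.  21.  18.] 372
bowl 0.95 [464. 265.  54.  47.] 2118
bowl 0.58 [165. 271.  36.  14.] 393
side [413.35762718 774.9627206  804.34882506] 0.034672067788217256 [513.47117611   0.         309.88340682]
jig 0.73 [308. 369. 117. 148.] 12855
jig 0.64 [353. 361.  10.  55.] 380
mould 0.96 [313. 318.  45.  53.] 1773
clamp_handle 0.64 [309. 355.  12.  47.] 508
clamp_arm 0.63 [310. 318.   5.  19.] 166
glaze_jar 0.79 [241. 335.  21.  40.] 814
glaze_jar 0.21 [312. 321.   5.  18.] 168
test_cup 0.55 [388. 374.  29.  46.] 1166
figure 0.7 [226. 392.  26.  35.] 696
bowl 0.59 [329. 225.  38.  27.] 875
{'t': 1.0, 'joints': array([ 1.12350130e+00,  2.06569951e-01,  1.54146508e+00, -8.53221547e-06,
        1.39346894e+00, -1.50508742e-01]), 'qd': array([ 0.00021688,  0.00029697,  0.00077691,  0.00037895, -0.00077173,
        0.00174533]), 'effort': array([-4.92550098e-04, -3.83062899e+01, -2.91975725e+01, -1.65514348e-04,
        7.80375267e-04, -1.43109066e-06]), 'tool_pos': array([168.18870085, 549.88268122, 242.31535035]), 'eef_rot': array([1.47848380e-01, 9.89010038e-01, 4.11379701e-05, 1.70700594e-05]), 'wrist_force': array([ 0.44626409,  0.49770669, -0.2825266 ]), 'torque': array([ 0.00376567, -0.00360469, -0.01240317]), 'gripper_force': 0.0, 'finger_gap': 85.51934789196949}
```

Run:
```python
import cv2
a=cv2.imread("pics/top0.png")[180:380,120:340];b=cv2.imread("pics/side0.png")[270:470,200:420]
cv2.imwrite("pics/a.png",cv2.hconcat([cv2.resize(x,(400,364),interpolation=3) for x in(a,b)]))
from h import *
T={n:r.regions_of("top",n)[0]["mask"] for n in("jig","mould")}
for n,z in(("jig",18),("mould",73)):
    c=max(cv2.findContours(T[n].astype(np.uint8),0,1)[0],key=cv2.contourArea)
    box=cv2.boxPoints(cv2.minAreaRect(c)); P=np.array([at_z("top",u,z) for u in box])
    e=P[1]-P[0];f=P[2]-P[1];print(n,box.round(),P.round(),np.linalg.norm(e),np.linalg.norm(f),np.degrees(np.arctan2(e[1],e[0])),P.mean(0).round(1))
```

```text
jig [[141. 239.]
 [321. 217.]
 [332. 312.]
 [153. 334.]] [[ 580.  290.   18.]
 [ 621.  -95.   18.]
 [ 418. -115.   18.]
 [ 379.  258.   18.]] 386.30088510419625 203.1604493817574 -83.99443481612857 [499.7  84.4  18. ]
mould [[249. 254.]
 [304. 243.]
 [312. 286.]
 [257. 296.]] [[535.  52.  73.]
 [554. -60.  73.]
 [468. -74.  73.]
 [450.  36.  73.]] 113.42748671704229 87.13384530731116 -80.36442421299876 [501.6 -11.6  73. ]
```

View pics/a.png

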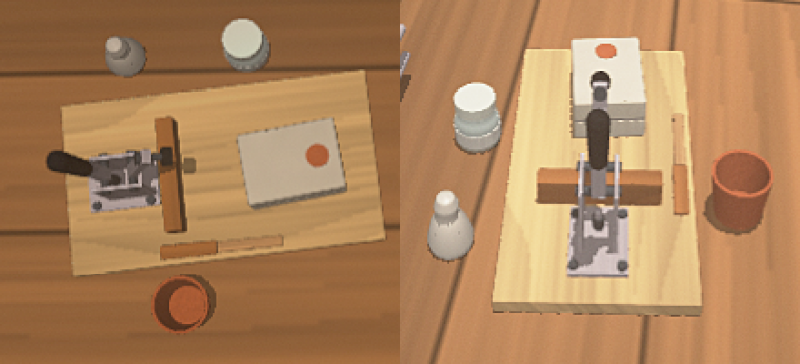

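The top view shows the jig's +x pointing image left (world +y). The mould's pour hole is at about (294,265), and the stop's face is at about x=218. The handle leans to the left with its end at about (149,269), and the knife lies below the mould. Next I fit the poses.

```bash
cat > fit.py <<'E'
from h import *
from scipy.optimize import least_squares, minimize
def place(p,L):
    c,s=np.cos(p[2]),np.sin(p[2]);L=np.array(L,float)
    return np.c_[p[0]+c*L[:,0]-s*L[:,1],p[1]+s*L[:,0]+c*L[:,1],L[:,2]]
MB=[(x,y,z) for x in(-55,55) for y in(-40,40) for z in(18,73)]
def fit_mould(masks,p0):
    def cost(p):
        s=0
        for c,m in masks.items():
            h=cv2.convexHull(np.array([proj(c,X) for X in place(p,MB)],np.float32))
            g=np.zeros((480,640),np.uint8);cv2.fillConvexPoly(g,np.round(h*16).astype(np.int32),255,cv2.LINE_AA,4)
            g=g/255.;s+=1-np.minimum(g,m).sum()/np.maximum(g,m).sum()
        return s
    q=minimize(cost,p0,method="Nelder-Mead",options=dict(initial_simplex=np.array(p0)+np.array([[0,0,0],[8,0,0],[0,8,0],[0,0,.08]])))
    return q.x,q.fun
E
python3 - <<'E'
from fit import *
t=[(62,105),(363,70),(385,240),(75,275)];s=[(493,303),(525,50),(683,52),(701,313)]
L=[(180,-100,18),(-180,-100,18),(-180,100,18),(180,100,18)]
obs={"top":[(120+a/1.818,180+b/1.82) for a,b in t],"side":[(200+(a-400)/1.818,270+b/1.82) for a,b in s]}
for cs in(["top"],["side"],["top","side"]):
    q=least_squares(lambda p:np.ravel([proj(c,X)-o for c in cs for X,o in zip(place(p,L),obs[c])]),[500,90,1.68])
    print(cs,q.x,np.abs(q.fun).max())
for cs in(["top"],["side"],["top","side"]):
    print("mould",fit_mould({c:(r.get_image(c),r.regions_of(c,"mould")[0]["mask"])[1] for c in cs},[500,-5,1.74]))
J=q.x
print("handle end proj",[proj(c,place(J,[(115+125*np.sin(.17),0,100+125*np.cos(.17))])[0]) for c in("top","side")])
for n,z in(("glaze_jar",40),("figure",40),("test_cup",40),("knife",20)): 
    u=r.regions_of("top",n)[0]["box"];print(n,at_z("top",u[:2],z).round())
print("stop",place(J,[(45,0,18)]),"home",place(J,[(-10,0,18)]))
E
```

```text
['top'] [501.01153872  73.59722285   1.67195651] 1.343421929239753
['side'] [499.10270612  80.03978989   1.67095175] 1.516001282581442
['top', 'side'] [500.10160519  76.45289294   1.67172248] 3.490674764328787
mould (array([500.  ,  -5.  ,   1.74]), np.float64(1.0))Traceback (most recent call last):
  File "<stdin>", line 9, in <module>
IndexError: list index out of range
```

```bash
cat >> fit.py <<'E'
def see(c,n,tries=3):
    for _ in range(tries):
        r.get_image(c);q=r.regions_of(c,n)
        if q and q[0]["conf"]>.4: return q[0]
E
python3 - <<'E'
from fit import *
D={}
for c in("top","side"):
    q=see(c,"mould");D[c]=q["mask"].astype(float);print(c,q["conf"],q["box"],[proj(c,X).round() for X in place([500,-5,1.74],MB)[::3]])
for cs in(["top"],["side"],["top","side"]): print("mould",fit_mould({c:D[c] for c in cs},[500,-5,1.74]))
J=[500.1,76.5,1.6717]
for n in("clamp_handle","clamp_arm"):
  for c in("top","side"): 
    q=see(c,n); print(n,c,q and q["box"].round() if q else None)
print("handle end proj",[proj(c,place(J,[(115+125*np.sin(.17),0,100+125*np.cos(.17))])[0]) for c in("top","side")])
for n,z in(("glaze_jar",40),("figure",40),("test_cup",40),("knife",20)):
    u=see("top",n)["box"];print(n,at_z("top",u[:2],z).round())
print("stop",place(J,[(45,0,18)]),"home",place(J,[(-10,0,18)]))
E
```

```text
top 0.42 [240.8, 276.1, 187.3, 110.0] [array([301., 251.]), array([307., 285.]), array([256., 297.])]
side 0.76 [313.9, 317.8, 42.9, 48.4] [array([296., 311.]), array([332., 291.]), array([336., 347.])]
mould (array([ 4.99876911e+02,  1.90031822e+02, -1.04662918e-02]), np.float64(0.8013921276409223))
mould (array([505.65822414, -12.62644248,   1.73772303]), np.float64(0.2315899306923167))Traceback (most recent call last):
  File "<stdin>", line 5, in <module>
  File "fit.py", line 15, in fit_mould
    q=minimize(cost,p0,method="Nelder-Mead",options=dict(initial_simplex=np.array(p0)+np.array([[0,0,0],[8,0,0],[0,8,0],[0,0,.08]])))
    res = _minimize_neldermead(fun, x0, args, callback, bounds=bounds,
                               **options)
    fsim[j] = func(sim[j])
              ~~~~^^^^^^^^
    fx = function(np.copy(x), *(wrapper_args + args))
  File "fit.py", line 11, in cost
    h=cv2.convexHull(np.array([proj(c,X) for X in place(p,MB)],np.float32))
                               ~~~~^^^^^
  File "h.py", line 12, in proj
    p=r.camera_params(cam);K=np.array(p["camera_matrix"])
ValueError: time passes only in moves, steps and waits
```

Emit:
{"op": "send_rows", "data": {"targets": [{"angular":[0,0,-0.117],"slide":[0.014,-0.028,0.002],"claw":0},{"angular":[0,0,-0.117],"slide":[0.014,-0.028,0.002],"claw":0},{"angular":[0,0,-0.117],"slide":[0.014,-0.028,0.002],"claw":0},{"angular":[0,0,-0.117],"slide":[0.014,-0.028,0.002],"claw":0},{"angular":[0,0,-0.117],"slide":[0.014,-0.028,0.002],"claw":0},{"angular":[0,0,-0.117],"slide":[0.014,-0.028,0.002],"claw":0},{"angular":[0,0,-0.117],"slide":[0.014,-0.028,0.002],"claw":0},{"angular":[0,0,-0.117],"slide":[0.014,-0.028,0.002],"claw":0},{"angular":[0,0,-0.117],"slide":[0.014,-0.028,0.002],"claw":0},{"angular":[0,0,-0.117],"slide":[0.014,-0.028,0.002],"claw":0},{"angular":[0,0,0],"slide":[0.014,-0.028,0],"claw":0},{"angular":[0,0,0],"slide":[0.014,-0.028,0],"claw":0}]}}

```text
t: 2.5
tool_pos: [336.7, 212.6, 262.8]
eef_rot: [0.669, 0.743, 0.001, 0.0]
wrist_force: [0.3, 0.2, 0.8]
finger_gap: 42.4
gripper_force: 0.0
```

Emit:
{"op": "send_rows", "data": {"targets": [{"angular":[0,0,0],"slide":[0.014,-0.028,0],"claw":0},{"angular":[0,0,0],"slide":[0.014,-0.028,0],"claw":0},{"angular":[0,0,0],"slide":[0.014,-0.028,0],"claw":0},{"angular":[0,0,0],"slide":[0.014,-0.028,0],"claw":0},{"angular":[0,0,0],"slide":[0.014,-0.028,0],"claw":0},{"angular":[0,0,0],"slide":[0.014,-0.028,0],"claw":0},{"angular":[0,0,0],"slide":[0.014,-0.028,0],"claw":0},{"angular":[0,0,0],"slide":[0.014,-0.028,0],"claw":0},{"angular":[0,0,0],"slide":[0.014,-0.028,0],"claw":0},{"angular":[0,0,0],"slide":[0.014,-0.028,0],"claw":0},{"angular":[0,0,0],"slide":[0.014,-0.028,0],"claw":0},{"angular":[0,0,0],"slide":[0.014,-0.028,0],"claw":0}]}}

```text
t: 3.5
tool_pos: [504.6, -123.7, 262.3]
eef_rot: [0.67, 0.743, 0.0, 0.0]
wrist_force: [0.1, -0.2, -0.2]
finger_gap: 42.6
gripper_force: 0.0
```

```bash
cat > h.py <<'E'
import numpy as np, cv2
from scipy.spatial.transform import Rotation as Ro
from bench import r
P={c:r.camera_params(c) for c in("top","side","wrist")}
def wrist():
    s=r.observe();p=P["wrist"];T=np.eye(4);T[:3,:3]=Ro.from_quat(s["eef_rot"]).as_matrix();T[:3,3]=s["tool_pos"]
    I=np.linalg.inv(T@np.array(p["mount"]));p["R"]=I[:3,:3];p["t"]=I[:3,3]
def grab(c):
    if c=="wrist": wrist()
    return r.get_image(c)
def ray(cam,uv):
    p=P[cam];K=np.array(p["camera_matrix"])
    d=np.array([(uv[0]-K[0,2])/K[0,0],(uv[1]-K[1,2])/K[1,1]]);s=d.copy()
    for _ in range(20): s=d/(1+p["k1"]*(s@s))
    R=np.array(p["R"]);return -R.T@np.array(p["t"]), R.T@np.array([s[0],s[1],1])
def at_z(cam,uv,z):
    o,d=ray(cam,uv); return o+d*(z-o[2])/d[2]
def proj(cam,X):
    p=P[cam];K=np.array(p["camera_matrix"])
    c=np.array(p["R"])@np.array(X,float)+np.array(p["t"]);s=c[:2]/c[2];s=s*(1+p["k1"]*(s@s))
    return K[:2,:2]@s+K[:2,2]
E
sed -i 's/^    for _ in range(tries).*/    for _ in range(tries):/; s/r.get_image(c);q=/grab(c);q=/; s/q\[0\]\["conf"\]>.4/q[0]["conf"]>.45/' fit.py
python3 - <<'E'
from fit import *
D={}
im=grab("wrist");cv2.imwrite("pics/w1.png",im)
for c in("top","side","wrist"):
    q=see(c,"mould");print(c,q and (q["conf"],q["box"]))
    if q: D[c]=q["mask"].astype(float)
for cs in [[c] for c in D]+[list(D)]: print(cs,fit_mould({c:D[c] for c in cs},[503,-8,1.74]))
J=[500.1,76.5,1.6717]
print("handle end proj",[proj(c,place(J,[(115+125*np.sin(.17),0,100+125*np.cos(.17))])[0]) for c in("top","side","wrist")])
print("home",place(J,[(-10,0,18)]), r.observe()["t"])
E
```

```text
top (0.64, [280.0, 270.1, 59.7, 46.7])
side (0.59, [315.6, 319.5, 42.3, 54.2])
wrist (0.65, [335.4, 70.5, 119.7, 140.9])
['top'] (array([503.73135368, -10.93258816,   1.7311736 ]), np.float64(0.5115005091267157))
['side'] (array([505.48605896, -12.82409533,   1.7388006 ]), np.float64(0.24280310880828992))
['wrist'] (array([503.90862507, -10.06882619,   1.743538  ]), np.float64(0.020829706710242646))
['top', 'side', 'wrist'] (array([504.02213172, -10.29731075,   1.73627334]), np.float64(0.7861492093455914))
handle end proj [array([147.75964048, 267.91588854]), array([308.37608571, 333.66559701]), array([  396.10696281, -1017.87828135])]
home [[501.10732534  66.55086458  18.        ]] 3.85
```

View pics/w1.png

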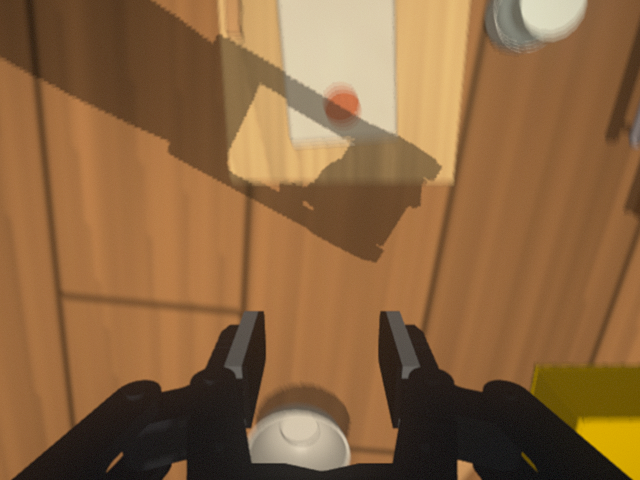

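The wrist view shows the mould's rear edge near (345,142) and the board's end edge along row 183, with the knife at the left at (233,15). The bowl is clear below. The mould fit from the wrist camera is tight, so I descend behind the mould and check the jig against the board corners.

Run:
```python
from fit import *
wrist()
for u in[(229,184),(453,184),(470,0),(220,0)]: print(at_z("wrist",u,18).round(1))
J=[500.1,76.5,1.6717]
print(place(J,[(-180,100,18),(-180,-100,18)]).round(1))
```

```text
[ 420.5 -117.7   18. ]
[619.2 -96.6  18. ]
[603.2  48.4  18. ]
[407.9  27.5  18. ]
[[ 418.7 -112.7   18. ]
 [ 617.7  -92.5   18. ]]
```

Emit:
{"op": "send_rows", "data": {"targets": [{"angular":[0,0,0],"slide":[0.003,0.006,-0.03],"claw":0},{"angular":[0,0,0],"slide":[0.003,0.006,-0.03],"claw":0},{"angular":[0,0,0],"slide":[0.003,0.006,-0.03],"claw":0},{"angular":[0,0,0],"slide":[0,0,-0.03],"claw":0},{"angular":[0,0,0],"slide":[0,0,-0.03],"claw":0},{"angular":[0,0,0],"slide":[0,0,-0.03],"claw":0},{"angular":[0,0,0],"slide":[0,0,-0.03],"claw":0},{"angular":[0,0,0],"slide":[0,0,-0.01],"claw":0},{"angular":[0,0,0],"slide":[0,0,0],"claw":0}]}}

```text
t: 4.6
tool_pos: [510.2, -102.1, 39.6]
eef_rot: [0.669, 0.743, -0.001, -0.003]
wrist_force: [-0.7, 0.5, 0.1]
finger_gap: 42.6
gripper_force: 0.0
```

Emit:
{"op": "send_rows", "data": {"targets": [{"angular":[0,0,0.002],"slide":[-0.0003,0.006,0],"claw":0},{"angular":[0,0,0.001],"slide":[-0.0003,0.006,0],"claw":0},{"angular":[0,0,0],"slide":[-0.0006,0.006,0],"claw":0},{"angular":[0,0,0],"slide":[-0.0006,0.006,0],"claw":0},{"angular":[0,0,0],"slide":[-0.0006,0.006,0],"claw":0},{"angular":[0,0,0],"slide":[-0.0006,0.006,0],"claw":0},{"angular":[0,0,0],"slide":[-0.0006,0.006,0],"claw":0},{"angular":[0,0,0],"slide":[-0.0006,0.006,0],"claw":0},{"angular":[0,0,0],"slide":[-0.0006,0.006,0],"claw":0},{"angular":[0,0,0],"slide":[-0.0006,0.006,0],"claw":0},{"angular":[0,0,0],"slide":[-0.0006,0.006,0],"claw":0},{"angular":[0,0,0],"slide":[-0.0006,0.006,0],"claw":0}]}}

```text
t: 5.6
tool_pos: [508.4, -33.4, 44.0]
eef_rot: [0.668, 0.744, 0.0, 0.003]
wrist_force: [-0.3, -5.1, 2.4]
finger_gap: 43.0
gripper_force: 2.9
```

Emit:
{"op": "send_rows", "data": {"targets": [{"angular":[0,0,0],"slide":[-0.0005,0.005,0],"claw":0},{"angular":[0,0,0],"slide":[-0.0005,0.004,0],"claw":0},{"angular":[0,0,0],"slide":[-0.0003,0.003,0],"claw":0},{"angular":[0,0,0],"slide":[0,0,0],"claw":0}]}}

```text
t: 5.93
tool_pos: [507.0, -20.7, 44.0]
eef_rot: [0.668, 0.744, 0.001, 0.002]
wrist_force: [0.4, -4.0, 3.7]
finger_gap: 42.5
gripper_force: 1.9
```

Run:
```python
from fit import *
im=grab("wrist");cv2.imwrite("pics/w2.png",im)
print(r.observe()["tool_pos"],r.observe()["wrist_force"],r.observe()["t"])
a=grab("top")[180:380,120:340];b=grab("side")[270:470,200:420]
cv2.imwrite("pics/b.png",cv2.hconcat([cv2.resize(x,(400,364),interpolation=3) for x in(a,b)]))
```

```text
[507.01025041 -20.67820744  43.85152331] [ 1.90667541 -3.19559594  2.26506581] 5.9833
```

View pics/b.png

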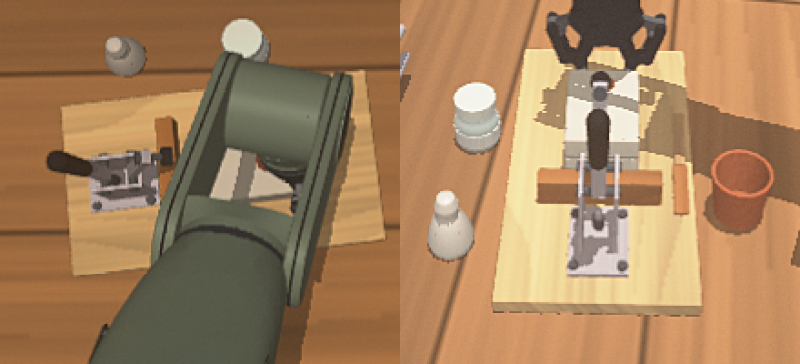

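The side view shows the mould's front still short of the stop with the fingers behind it. Knife, jar, cup and figure are unmoved. I continue slowly until the force rises.

Emit:
{"op": "send_rows", "data": {"targets": [{"angular":[0,0,0],"slide":[-0.0003,0.003,0],"claw":0},{"angular":[0,0,0],"slide":[-0.0003,0.003,0],"claw":0},{"angular":[0,0,0],"slide":[-0.0003,0.003,0],"claw":0},{"angular":[0,0,0],"slide":[-0.0002,0.002,0],"claw":0},{"angular":[0,0,0],"slide":[-0.0002,0.002,0],"claw":0},{"angular":[0,0,0],"slide":[0,0,0],"claw":0}]}}

```text
t: 6.58
tool_pos: [505.4, -8.3, 43.4]
eef_rot: [0.668, 0.744, 0.0, 0.002]
wrist_force: [1.2, -6.8, 5.3]
finger_gap: 42.8
gripper_force: 3.2
```

Emit:
{"op": "send_rows", "data": {"targets": [{"angular":[0,0,0],"slide":[-0.0001,0.0015,0],"claw":0},{"angular":[0,0,0],"slide":[-0.0001,0.0015,0],"claw":0},{"angular":[0,0,0],"slide":[0,0,0],"claw":0}]}}

```text
t: 6.83
tool_pos: [505.2, -5.5, 43.5]
eef_rot: [0.668, 0.744, 0.0, 0.002]
wrist_force: [0.6, -6.7, 5.6]
finger_gap: 42.9
gripper_force: 3.5
```

Emit:
{"op": "send_rows", "data": {"targets": [{"angular":[0,0,0],"slide":[-0.0001,0.0015,0],"claw":0},{"angular":[0,0,0],"slide":[-0.0001,0.0015,0],"claw":0},{"angular":[0,0,0],"slide":[0,0,0],"claw":0}]}}

```text
t: 7.08
tool_pos: [505.0, -2.5, 43.5]
eef_rot: [0.668, 0.744, 0.0, 0.002]
wrist_force: [0.4, -7.0, 6.0]
finger_gap: 42.4
gripper_force: 3.6
```

Emit:
{"op": "send_rows", "data": {"targets": [{"angular":[0,0,0],"slide":[-0.0001,0.0015,0],"claw":0},{"angular":[0,0,0],"slide":[-0.0001,0.0015,0],"claw":0},{"angular":[0,0,0],"slide":[0,0,0],"claw":0}]}}

```text
t: 7.33
tool_pos: [505.0, -1.4, 43.5]
eef_rot: [0.668, 0.744, -0.001, 0.003]
wrist_force: [0.1, -14.4, 5.0]
finger_gap: 42.5
gripper_force: 6.9
```

Emit:
{"op": "send_rows", "data": {"targets": [{"angular":[0,0,0],"slide":[-0.0001,0.001,0],"claw":0},{"angular":[0,0,0],"slide":[-0.0001,0.001,0],"claw":0},{"angular":[0,0,0],"slide":[0,0,0],"claw":0}]}}

```text
t: 7.58
tool_pos: [504.8, -1.4, 43.6]
eef_rot: [0.668, 0.744, -0.002, 0.004]
wrist_force: [-0.1, -21.3, 4.1]
finger_gap: 43.0
gripper_force: 10.2
```

Emit:
{"op": "send_rows", "data": {"targets": [{"angular":[0,0,0],"slide":[-0.0001,0.001,0],"claw":0},{"angular":[0,0,0],"slide":[-0.0001,0.001,0],"claw":0},{"angular":[0,0,0],"slide":[0,0,0],"claw":0}]}}

```text
t: 7.83
tool_pos: [504.8, -1.4, 43.6]
eef_rot: [0.668, 0.744, -0.004, 0.005]
wrist_force: [-1.0, -28.2, 5.1]
finger_gap: 42.7
gripper_force: 13.6
```

Firmly against the stop: 28 N with no further motion. Next I back off, rise and shut the fingers.

Emit:
{"op": "send_rows", "data": {"targets": [{"angular":[0,0,0],"slide":[0.0005,-0.008,0],"claw":0},{"angular":[0,0,0],"slide":[0.001,-0.012,0],"claw":0},{"angular":[0,0,0],"slide":[0.001,-0.012,0],"claw":0},{"angular":[0,0,0],"slide":[0.001,-0.012,0],"claw":0},{"angular":[0,0,0],"slide":[0,0,0.02],"claw":0},{"angular":[0,0,0],"slide":[0,0,0.035],"claw":0},{"angular":[0,0,0],"slide":[0,0,0.035],"claw":0},{"angular":[0,0,0],"slide":[0,0,0.035],"claw":-1},{"angular":[0,0,0],"slide":[0,0,0.035],"claw":-1},{"angular":[0,0,0],"slide":[0,0,0.035],"claw":-1},{"angular":[0,0,0],"slide":[0,0,0.035],"claw":-1},{"angular":[0,0,0],"slide":[0,0,0],"claw":-1}]}}

```text
t: 8.83
tool_pos: [510.7, -39.3, 280.7]
eef_rot: [0.668, 0.744, 0.004, 0.006]
wrist_force: [1.3, 0.2, 1.0]
finger_gap: 0.4
gripper_force: 0.0
```

Run:
```python
from fit import *
im=grab("wrist");cv2.imwrite("pics/w3.png",im)
q=see("wrist","mould");print(q["conf"],fit_mould({"wrist":q["mask"].astype(float)},[503,62,1.674]))
J=[501.3,72.5,1.674]
for x in(45,115,136,240):print(x,proj("wrist",place(J,[(x,0,{45:52,115:100,136:223,240:125}[x])])[0]))
for n in("clamp_handle","clamp_arm"):
    q=see("wrist",n);print(n,q and q["box"])
```

```text
0.68 (array([500.54478219,  65.36484316,   1.67649521]), np.float64(0.023557036480363447))
45 [324.22115061  -5.52847135]
115 [ 326.30667929 -159.1904945 ]
136 [ 335.27998406 -476.46344097]
240 [ 329.56918275 -526.62308105]
clamp_handle None
clamp_arm None
```

View pics/w3.png

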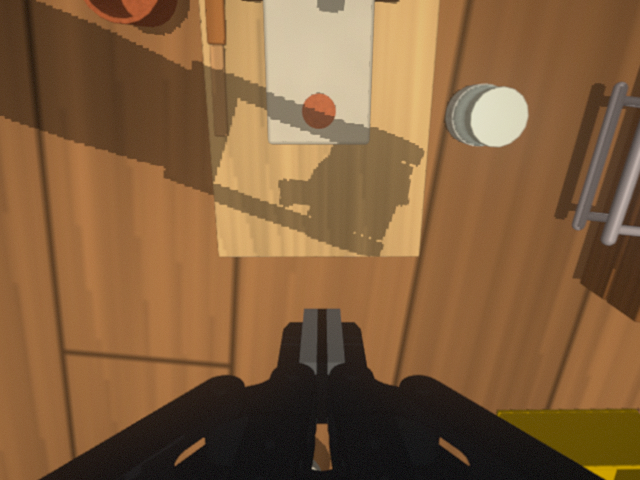

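The mould sits home and square: angle 1.6765 against the jig's 1.674, with the pour hole at (319,110). The pad is at about (330,3), and the knife and jar are unmoved. Next I check the clamp's centre line.

Run:
```python
from fit import *
wrist()
A,B=at_z("wrist",(219,256.5),18),at_z("wrist",(420.5,256.5),18)
y=(A-B);th=np.arctan2(y[1],y[0])-np.pi/2;print(A,B,np.linalg.norm(y),th%(2*np.pi))
th=1.675;c=(A+B)/2;J=[c[0]+180*np.cos(th),c[1]+180*np.sin(th),th];print(J)
for z in(165,180):
    d=at_z("wrist",(331,4),z)-[J[0],J[1],0];print("pad jig",d[0]*np.cos(th)+d[1]*np.sin(th),-d[0]*np.sin(th)+d[1]*np.cos(th))
print(place(J,[(x,0,0) for x in(97,110,140,163,172,184)]).round(1))
```

```text
[ 414.43888446 -108.87900673   18.        ] [608.39983669 -87.96895766  18.        ] 195.08480500541768 1.6781870330495536
[np.float64(492.69662554524325), np.float64(80.59964527978266), 1.675]
pad jig 8.643462306061254 -5.751959284217725
pad jig 5.725135911008915 -5.457996869930778
[[482.6 177.1   0. ]
 [481.3 190.    0. ]
 [478.1 219.8   0. ]
 [475.7 242.7   0. ]
 [474.8 251.7   0. ]
 [473.6 263.6   0. ]]
```

Emit:
{"op": "send_rows", "data": {"targets": [{"angular":[0,0,0],"slide":[-0.002,0.02,0.005],"claw":-1},{"angular":[0,0,0],"slide":[-0.002,0.025,0.005],"claw":-1},{"angular":[0,0,0],"slide":[-0.002,0.025,0],"claw":-1},{"angular":[0,0,0],"slide":[-0.002,0.025,0],"claw":-1},{"angular":[0,0,0],"slide":[-0.002,0.025,0],"claw":-1},{"angular":[0,0,0],"slide":[-0.002,0.02,0],"claw":-1},{"angular":[0,0,0],"slide":[-0.002,0.015,0],"claw":-1},{"angular":[0,0,0],"slide":[0,0,0],"claw":-1}]}}

```text
t: 10.25
tool_pos: [491.9, 119.4, 282.4]
eef_rot: [0.667, 0.745, 0.0, -0.0]
wrist_force: [0.3, -0.4, 0.7]
finger_gap: -0.1
gripper_force: 0.0
```

Run:
```python
from fit import *
im=grab("wrist");s=r.observe();print(s["tool_pos"],s["eef_rot"])
J=[500.5,75,1.675]
g=lambda R,f:(115+R*np.sin(f),0,100+R*np.cos(f))
for n,L in(("piv",(115,0,100)),("r50",g(50,.17)),("end",g(125,.17)),("base72",(72,0,18)),("base152",(152,0,18)),("stop+",(45,65,52)),("stop-",(45,-65,52))):
    u=proj("wrist",place(J,[L])[0]);print(n,u.round());cv2.circle(im,tuple(int(v) for v in u),3,(0,255,0),-1)
for n in("clamp_handle","clamp_arm"):
    q=see("wrist",n);print(n,q and q["box"])
cv2.imwrite("pics/w4.png",im)
```

```text
[492.26415553 117.94641666 282.35937225] [6.67265673e-01 7.44819783e-01 6.67824133e-06 1.14602698e-04]
piv [327. 119.]
r50 [329. 108.]
end [332.  78.]
base72 [326. 164.]
base152 [327.  71.]
stop+ [251. 201.]
stop- [400. 202.]
clamp_handle [331.7, 91.2, 49.2, 69.2]
clamp_arm [326.4, 209.6, 31.9, 117.8]
```

View pics/w4.png

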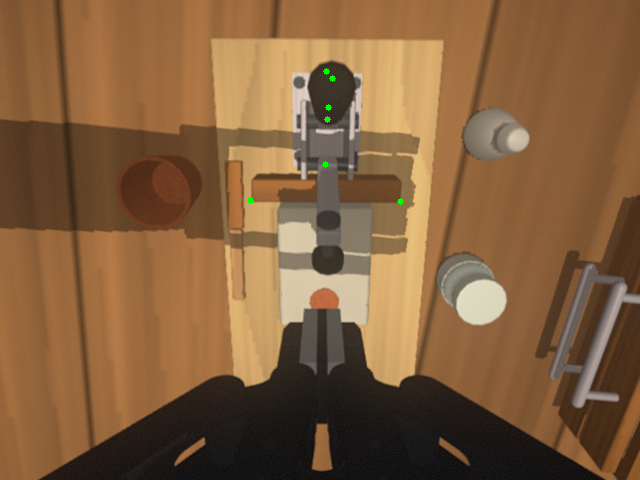

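The model overlay matches the picture: pivot at (327,119), handle end at (332,78), and stop corners at (251,201) and (400,202). The mould is flat against the stop. I go down between the arm and the handle.

Emit:
{"op": "send_rows", "data": {"targets": [{"angular":[0,0,0],"slide":[-0.001,0.02,0],"claw":-1},{"angular":[0,0,0],"slide":[-0.001,0.02,0],"claw":-1},{"angular":[0,0,0],"slide":[-0.0005,0.019,0],"claw":-1},{"angular":[0,0,0],"slide":[0,0,0],"claw":-1},{"angular":[0,0,0],"slide":[0,0,-0.02],"claw":-1},{"angular":[0,0,0],"slide":[0,0,-0.02],"claw":-1},{"angular":[0,0,0],"slide":[0,0,-0.02],"claw":-1},{"angular":[0,0,0],"slide":[0,0,-0.015],"claw":-1},{"angular":[0,0,0],"slide":[0,0,0],"claw":-1}]}}

```text
t: 11.25
tool_pos: [487.6, 174.0, 203.4]
eef_rot: [0.669, 0.743, -0.003, -0.002]
wrist_force: [-0.3, -1.3, 0.5]
finger_gap: 0.1
gripper_force: 0.0
```

Emit:
{"op": "send_rows", "data": {"targets": [{"angular":[0,0,0],"slide":[-0.0005,0.006,0],"claw":-1},{"angular":[0,0,0],"slide":[-0.0005,0.005,-0.001],"claw":-1},{"angular":[0,0,0],"slide":[-0.0005,0.005,-0.001],"claw":-1},{"angular":[0,0,0],"slide":[-0.0005,0.005,-0.001],"claw":-1},{"angular":[0,0,0],"slide":[-0.0005,0.005,-0.001],"claw":-1},{"angular":[0,0,0],"slide":[-0.0005,0.005,-0.001],"claw":-1},{"angular":[0,0,0],"slide":[0,0,0],"claw":-1}]}}

```text
t: 11.83
tool_pos: [487.8, 206.3, 203.8]
eef_rot: [0.668, 0.744, -0.0, 0.002]
wrist_force: [0.2, -4.8, 1.4]
finger_gap: -0.5
gripper_force: 2.5
```

Run:
```python
from fit import *
b=grab("side")[200:440,180:440]
cv2.imwrite("pics/s5.png",cv2.resize(b,None,fx=2.3,fy=2.3,interpolation=3));s=r.observe();print(s["tool_pos"],s["wrist_force"])
```

```text
[487.81570382 206.30155851 203.75274703] [-0.30678082 -4.63277353  1.6292591 ]
```

View pics/s5.png

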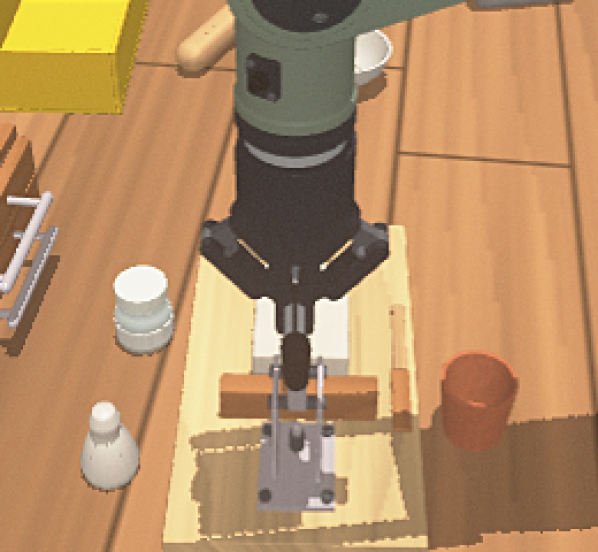

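The closed fingers press centrally on the grip at about (296,330), with 5 N. Continuing over.

Emit:
{"op": "send_rows", "data": {"targets": [{"angular":[0,0,0],"slide":[-0.0005,0.005,-0.002],"claw":-1},{"angular":[0,0,0],"slide":[-0.0005,0.005,-0.002],"claw":-1},{"angular":[0,0,0],"slide":[-0.0005,0.005,-0.002],"claw":-1},{"angular":[0,0,0],"slide":[-0.0005,0.005,-0.003],"claw":-1},{"angular":[0,0,0],"slide":[-0.0005,0.005,-0.003],"claw":-1},{"angular":[0,0,0],"slide":[-0.0005,0.005,-0.003],"claw":-1},{"angular":[0,0,0],"slide":[-0.0005,0.005,-0.004],"claw":-1},{"angular":[0,0,0],"slide":[-0.0005,0.004,-0.004],"claw":-1},{"angular":[0,0,0],"slide":[-0.0005,0.004,-0.004],"claw":-1},{"angular":[0,0,0],"slide":[0,0,0],"claw":-1}]}}

```text
t: 12.72
tool_pos: [481.3, 250.5, 173.6]
eef_rot: [0.668, 0.744, -0.001, -0.001]
wrist_force: [-0.2, -0.6, -0.5]
finger_gap: 0.0
gripper_force: 0.0
```

Run:
```python
from fit import *
b=grab("side")[200:440,180:440]
cv2.imwrite("pics/s6.png",cv2.resize(b,None,fx=2.3,fy=2.3,interpolation=3));s=r.observe();print(s["tool_pos"],s["wrist_force"],s["t"])
```

```text
[481.66060595 250.19995056 174.13595064] [ 0.34000722 -1.023693   -0.26431554] 12.7667
```

View pics/s6.png

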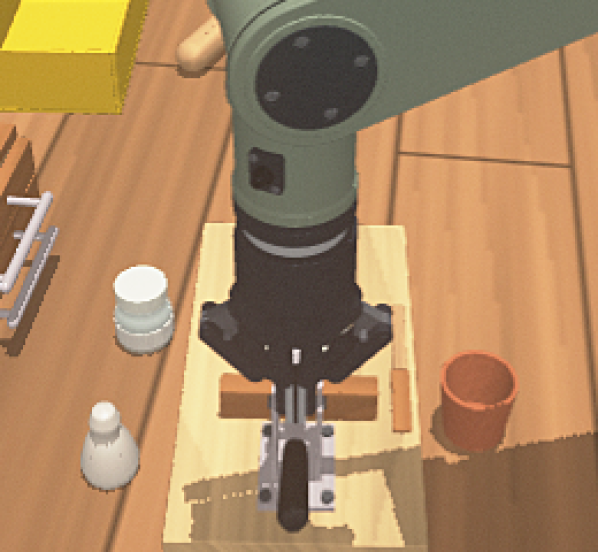

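The handle has snapped down, with its end at (292,520), and the fingers are free of it. I retreat upwards and back, then check from above.

Emit:
{"op": "send_rows", "data": {"targets": [{"angular":[0,0,0],"slide":[0,0,0.02],"claw":-1},{"angular":[0,0,0],"slide":[0,0,0.03],"claw":-1},{"angular":[0,0,0],"slide":[0,0,0.03],"claw":-1},{"angular":[0,0,0],"slide":[0,-0.01,0.03],"claw":-1},{"angular":[0,0,0],"slide":[0.002,-0.03,0],"claw":-1},{"angular":[0,0,0],"slide":[0.002,-0.03,0],"claw":-1},{"angular":[0,0,0],"slide":[0.002,-0.03,0],"claw":-1},{"angular":[0,0,0],"slide":[0.002,-0.03,0],"claw":-1},{"angular":[0,0,0],"slide":[0.002,-0.03,0],"claw":-1},{"angular":[0,0,0],"slide":[0.002,-0.03,0],"claw":-1},{"angular":[0,0,0],"slide":[0,0,0],"claw":-1},{"angular":[0,0,0],"slide":[0,0,0],"claw":-1}]}}

```text
t: 13.77
tool_pos: [494.6, 58.4, 285.4]
eef_rot: [0.67, 0.743, 0.0, -0.0]
wrist_force: [1.1, 0.2, -0.1]
finger_gap: -0.3
gripper_force: 0.0
```

Run:
```python
from fit import *
im=grab("wrist");s=r.observe();print(s["tool_pos"],s["t"])
J=[500.5,75,1.675]
for L in((5,0,73),(115+125*np.sin(1.37),0,100+125*np.cos(1.37)),(45,65,52),(45,-65,52),(-65,-40,73),(-65,40,73)):
    u=proj("wrist",place(J,[L])[0]);print(u.round());cv2.circle(im,tuple(int(v) for v in u),2,(0,255,0),-1)
print("side end pred",proj("side",place(J,[(115+125*np.sin(1.37),0,100+125*np.cos(1.37))])[0]))
cv2.imwrite("pics/w7.png",im)
```

```text
[494.51270066  59.47658735 285.36159188] 13.8167
[331. 180.]
[ 335. -237.]
[252. 128.]
[409. 128.]
[376. 261.]
[284. 261.]
side end pred [306.90395121 427.99471396]
```

View pics/w7.png

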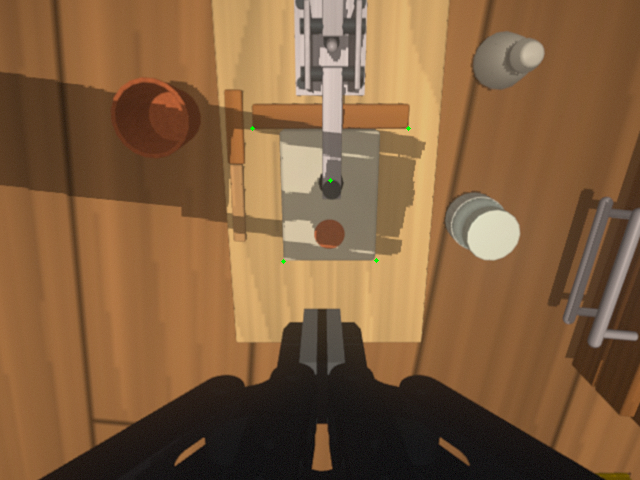

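The pad is down on the mould at (331,183). The mould is flush with the stop along row 128, the handle end is where predicted (side view 307,426), and the other things are unmoved. Handing in.

```bash
python3 -c "
from bench import r
print(r.finish_job())"
```

```text
the job is handed in; nothing more can be done
None
```

The job is handed in: the mould sits flat against the stop, the clamp handle is snapped down with its pad on the mould, and the other things on the table look unmoved in the last picture.

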